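# Unstack inspected modules into their kind's trays and pile the separator plates

### The job

Two little stacks of electronic modules and separator plates stand on the bench. Take them apart: set each of the three modules right side up and flat in the empty bay of the blue tray that already holds one of its kind (gold, silver or black), and lay the two separator plates flat, one squarely on top of the other, lengthwise between the end stops of the dark steel plate rack. Lower everything into place rather than dropping it, and let go of it all.

Things in the scene. Friction and masses are not known exactly. Their poses are not given: they have to be found in the camera images.
- gold_module: Gold-plated amplifier package, 130 g, bottom of the taller stack, on the bench: flange 84 (x) x 40 x 4 mm, on its middle a flat-topped block 50 x 40 wide up to 20 high; grip across y, 40 wide. Origin: centre of the underside; z up. Thin leads at the block's ends. The brown plate lies across it; the flange ends show.
- black_module: Black power converter, 110 g, bottom of the lower stack, on the bench: flange 84 (x) x 40 x 4 mm, on its middle a flat-topped block 50 x 40 wide up to 20 high; grip across y, 40 wide. Origin: centre of the underside; z up. Screw terminals on the flange. The green plate lies across it; the flange ends show.
- silver_module: Silver aluminium filter, 80 g, on the brown plate, top of the taller stack: block 40 x 40 x 16 mm high, a brass connector sticking out 11 from each end along x (62 long in all); grip across y, 40 wide. Origin: centre of the underside, z up.
- brown_plate: Brown separator plate, rigid, 104 (x) x 54 x 6 mm, about 55 g. Origin: centre of its underside. It lies across the gold module, underside 20 above the bench, overhanging its block by 2 on the sides you grip (across y); the silver module stands on it.
- green_plate: Pale green separator plate, rigid, 104 (x) x 54 x 6 mm, about 55 g. Origin: centre of its underside. It lies across the black module, underside 20 above the bench, overhanging its block by 2 on the sides you grip (across y); nothing is on it.
- gold_tray: Shallow blue tray, fixed, 212 (x) x 64 x 10 mm tall, floor and walls 4 thick. Two bays end to end, each 100 x 56 inside, centres 52 either side of the origin along x. The +x bay holds a fixed gold module (at most 24 above the bench); the -x bay is empty. Origin: centre of the underside, on the bench.
- silver_tray: Shallow blue tray, fixed, 212 (x) x 64 x 10 mm tall, floor and walls 4 thick. Two bays end to end, each 100 x 56 inside, centres 52 either side of the origin along x. The -x bay holds a fixed silver module (at most 24 above the bench); the +x bay is empty. Origin: centre of the underside, on the bench.
- black_tray: Shallow blue tray, fixed, 212 (x) x 64 x 10 mm tall, floor and walls 4 thick. Two bays end to end, each 100 x 56 inside, centres 52 either side of the origin along x. The +x bay holds a fixed black module (at most 24 above the bench); the -x bay is empty. Origin: centre of the underside, on the bench.
- plate_rack: Dark steel plate rack, fixed, empty: floor 130 (x) x 40 wide x 4 mm thick, an upright stop 20 tall at each end, 122 apart inside; long sides open, so that plates laid along x overhang them by 7. Origin: centre of the underside, on the bench.
Mind the look-alikes: they are no part of the job. What is shaped like the black_module but purple is not meant.

How it is judged (in metres and radians):
At the end, for the whole second after the job is handed in: Each module upright, flat on the floor of the empty bay of its own kind's tray (12 mm each way, silver 20 mm lengthwise); both plates flat in the rack, one on its floor, the other on top, either order, within 12 mm and 0.2 rad of the rack, 16 mm of one another; all released and at rest (x of gold_module in the frame of gold_tray between -0.064 and -0.04 m and y of gold_module in the frame of gold_tray between -0.012 and 0.012 m and z of gold_module in the frame of gold_tray between 0.0015 and 0.007 m and angle between each of gold_module, silver_module, black_module, brown_plate, green_plate's own z axis and vertical below 0.06 rad and linear speed of each of gold_module, silver_module, black_module, brown_plate, green_plate below 0.01 m/s and angular speed of each of gold_module, silver_module, black_module, brown_plate, green_plate below 0.1 rad/s and x of silver_module in the frame of silver_tray between 0.032 and 0.072 m and y of silver_module in the frame of silver_tray between -0.012 and 0.012 m and z of silver_module in the frame of silver_tray between 0.0015 and 0.007 m and x of black_module in the frame of black_tray between -0.064 and -0.04 m and y of black_module in the frame of black_tray between -0.012 and 0.012 m and z of black_module in the frame of black_tray between 0.0015 and 0.007 m and x of brown_plate in the frame of plate_rack between -0.012 and 0.012 m and y of brown_plate in the frame of plate_rack between -0.012 and 0.012 m and angle between the x axis of each of brown_plate, green_plate and the x axis of plate_rack, either way round below 0.2 rad and x of green_plate in the frame of plate_rack between -0.012 and 0.012 m and y of green_plate in the frame of plate_rack between -0.012 and 0.012 m and horizontal distance between brown_plate and green_plate below 0.016 m and ((z of brown_plate in the frame of plate_rack between 0.0015 and 0.007 m and z of green_plate in the frame of plate_rack between 0.0075 and 0.013 m) or (z of green_plate in the frame of plate_rack between 0.0015 and 0.007 m and z of brown_plate in the frame of plate_rack between 0.0075 and 0.013 m))); the robot touches nothing.
It fails at once if the gold module is dropped (falls free of everything, faster than 0.7 m/s) (linear speed of gold_module above 0.7 m/s and contact force between gold_module and anything else below 0.01 N).
It fails at once if the silver module is dropped (falls free of everything, faster than 0.7 m/s) (linear speed of silver_module above 0.7 m/s and contact force between silver_module and anything else below 0.01 N).
It fails at once if the black module is dropped (falls free of everything, faster than 0.7 m/s) (linear speed of black_module above 0.7 m/s and contact force between black_module and anything else below 0.01 N).
It fails at once if the brown plate is dropped (falls free of everything, faster than 0.7 m/s) (linear speed of brown_plate above 0.7 m/s and contact force between brown_plate and anything else below 0.01 N).
It fails at once if the green plate is dropped (falls free of everything, faster than 0.7 m/s) (linear speed of green_plate above 0.7 m/s and contact force between green_plate and anything else below 0.01 N).
It also fails if it takes over 136 s, if anything falls off the work surface, if the arm or the gripper's body presses on something with over 40 N, if the wrist force passes 120 N, or if a joint passes its speed limit or range.

### The arm

A 6-joint arm with a two-finger parallel gripper is mounted at the origin on the work surface. World frame = base frame: x ahead of the robot, y to its left, z up, the work surface at z = 0. Lengths are in mm, angles in rad, forces in N, time in s.
With the tool pointing down it reaches from about 350 to 875 mm from the base axis. Payload 4.2 kg.
Tool frame: the origin (TCP) lies at the very end of the fingers, on their centre line; the grasp point (between the pads) lies arm.grip_point_offset behind it (arm.grip_point_offset is the distance from the TCP to the grasp point, in mm); z points along the fingers, y is the line along which they close (so a half turn about z gives the same grasp; the last joint's range is limited). The gripper opens to 85 mm and grips with 20 to 120 N. Pads are 22 mm wide; open, the fingers measure 114 mm over their backs; the gripper's body (76 mm by 85 mm) begins 54 mm behind the grasp point. The pads swing forward as they close: fully open they stand 13 mm farther back than shut.
Start: joints at [1.382, 0.385, 0.008, 0, -1.194, -0.259], TCP at [270.581, 563.369, 231.312] pointing down, gripper open.
Joint ranges: [-3.14, 3.14], [-1.21, 2.06], [-1.07, 1.41], [-3.16, 2.05], [-2.99, -0.16], [-3.1, 3.1]. Speed limits (rad/s): [2.79, 2.79, 3.14, 3.14, 3.14, 3.14].

### API

Orientations are given as a unit quaternion [x, y, z, w].
In Python, from bench import arm, cams, ticket gives the robot as it stands.
- The arm moves only by the tool servo_tool, never from a script. Its argument "commands" is a list that holds one entry, the list of rows, each a list of 7 numbers: the closure in counts, from 0 (fully open) to 255 (shut), then the shift along the tool's x, y, z in m, then the turn, a rotation vector about the tool's x, y, z in degrees. In form: [[[grip, x, y, z, ax, ay, az], ...]]. A call has 1 to 10 rows; each row shifts and turns the commanded pose from where the row before left it, along the tool's axes as they then stand; what a row does not reach is not made up. A row lasts 1/12 s, in which the tool goes at most 41.7 mm and 7.16 degrees, less where a joint would pass 70% of its speed; a pose out of reach is approached as far as the arm can. A call with a gripper value outside its range is refused whole. The fingers move at their own pace and stop on an object; the grip force is fixed at half the most. Time passes only in rows, so rows that do not move let the fingers close. It gives the time, the measured TCP pose, the force, the opening and the grip force at its end, in the units of the state.
- arm.read_state(): the state, without advancing time (a new reading comes with each control period).
- cams.get_image(name): name is "scene" or "top" or "wrist"; returns a dict with "frame" (400x640x3 uint8, blue, green, red), "K" (3x3 intrinsics, pixels), "k1" (the pictures are not rectified: a ray, as slopes to the right and down, at radius r is drawn at 1 + k1 r^2 times it, then the intrinsics apply), "T" (4x4, takes a point from camera to world coordinates). Camera axes: x right, y up, looking along -z (the intrinsics and any distortion apply to the point x, -y, -z); pixel columns grow to the right and rows downward; lengths in mm; the calibration is good to about 2 mm. A picture is of the moment at which its call begins. There is no depth.
- ticket.job_done(): hands the job in; it is judged then, once.
The state is a dict: "clock": time; "joints": joint angles; "joint_vel": joint speeds; "joint_efforts": joint torques, N m; "position": TCP position; "ee_rot": TCP orientation; "contact_force": force on the tool from outside, world axes, zero at the start; "wrist_torque": the same for the moment, N m; "gripper_width": finger opening in mm; "grasp_force": force on a finger pad.
Only numpy, scipy, OpenCV 4.12 (cv2) and the standard library are available. Lean on these libraries where they do the work, as an engineer would, in place of code of your own. Each camera call takes 0.05 s, during which the arm holds its last target. There are 200 camera calls.

## Working session

There is one attempt and no reset: what is moved stays moved. The work goes in short steps, Python scripts to look and compute and a tool call to move; the robot and the scene stay as the last step left them, time stands still between calls to the robot, and variables do not carry over. Pictures are saved under pics/ and viewed, at most 14 in all, crops included, and the job is handed in when it is done.

Besides the shell and the picture viewer there is one more tool, called after ">>>" by a JSON object that holds its "op" and its "data", one argument or row to a line. servo_tool: Moves the arm, as the interface text tells. Its arguments: {"type":"object","properties":{"commands":{"type":"array","items":{"type":"array","items":{"type":"array","items":{"type":"number"}}}}},"required":["commands"]}

```bash
ls; mkdir -p pics
python3 - <<'E'
from bench import arm,cams
import cv2,numpy as np
print(arm.read_state(), arm.grip_point_offset)
for n in ["scene","top"]:
    d=cams.get_image(n); cv2.imwrite(f"pics/{n}0.png",d["frame"]); np.savez(f"pics/{n}0.npz",**d); print(n,d["K"].tolist(),d["k1"],np.round(d["T"],3).tolist())
E
```

```text
pics
{'clock': 0.0, 'joints': array([ 1.38160136e+00,  3.85566774e-01,  6.62217977e-03, -5.12526606e-04,
       -1.19398997e+00, -2.58613065e-01]), 'joint_vel': array([ 0.0011752 , -0.00072444, -0.00054992,  0.00097472,  0.00060947,
        0.00053659]), 'joint_efforts': array([ 5.09141246e-04, -3.92291522e+01,  1.88400578e+01,  4.18611825e+00,
       -4.69834442e-03, -5.88027802e-06]), 'position': array([270.33824499, 562.86052403, 230.21197714]), 'ee_rot': array([ 9.75016461e-01, -2.22129921e-01, -2.00939963e-04,  1.07674037e-03]), 'contact_force': array([ 0.21614134, -0.30016703,  0.00313643]), 'wrist_torque': array([-0.00669422,  0.01579873, -0.01908316]), 'grasp_force': 0.0, 'gripper_width': 85.60219470663573} 18.700000000000003
scene [[495.170869644247, 0.0, 316.383467734988], [0.0, 495.170869644247, 191.3653185587562], [0.0, 0.0, 1.0]] 0.0293820857593764 [[-0.436, -0.689, 0.579, 1358.039], [0.9, -0.336, 0.278, 396.031], [0.003, 0.642, 0.767, 1091.969], [0.0, 0.0, 0.0, 1.0]]
top [[492.4753830881899, 0.0, 320.4896576925908], [0.0, 492.4753830881899, 191.88837145917344], [0.0, 0.0, 1.0]] -0.06132668187573414 [[0.009, 0.986, -0.167, 404.751], [-1.0, 0.011, 0.009, 8.834], [0.011, 0.167, 0.986, 1146.87], [0.0, 0.0, 0.0, 1.0]]
```

View pics/scene0.png

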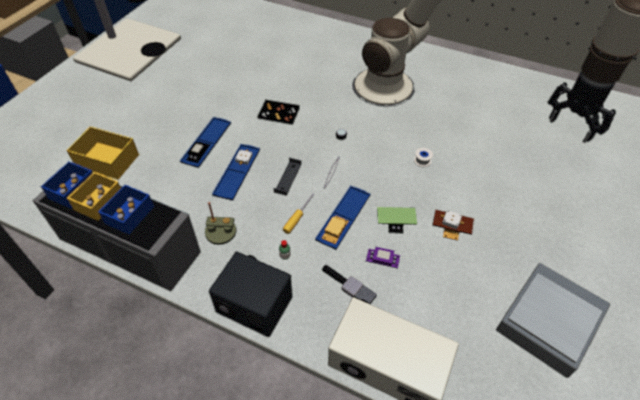

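View pics/top0.png

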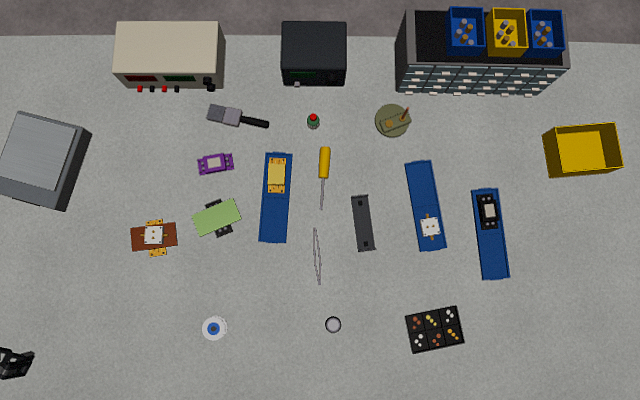

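The top view shows the tall stack (brown plate, silver on top, gold flange ends) at (153,236). The low stack (green plate on the black module) is at (217,218). The gold tray is at (276,197), the silver tray at (426,205), the black tray at (490,233) and the rack at (362,223).

Possible confusions:
- **Black module:** the purple decoy at (215,163) is rejected by colour. The module in the black tray at (489,210) is fixed.
- **Gold and silver:** the modules in the trays at (276,175) and (430,226) are fixed.

Next I measure by colour in both views.

```bash
cat > h.py <<'E'
import numpy as np,cv2
def ld(n):
    d=np.load(f"pics/{n}.npz"); return {k:d[k] for k in d}
def snap(cam,name):
    from bench import cams
    d=cams.get_image(cam); cv2.imwrite(f"pics/{name}.png",d["frame"]); np.savez(f"pics/{name}.npz",**d); return d
def plane(d,px,z):
    "pixels -> world xy at height z"
    s=cv2.undistortPoints(np.float64(px).reshape(-1,1,2),d["K"],np.array([float(d["k1"]),0,0,0]))[:,0]
    r=np.c_[s[:,0],-s[:,1],-np.ones(len(s))]@d["T"][:3,:3].T; o=d["T"][:3,3]
    return (o+r*((z-o[2])/r[:,2])[:,None])[:,:2]
def proj(d,P):
    p=(np.atleast_2d(P)-d["T"][:3,3])@d["T"][:3,:3]
    return cv2.projectPoints(p*[1,-1,-1],np.zeros(3),np.zeros(3),d["K"],np.array([float(d["k1"]),0,0,0]))[0][:,0]
def mask(d,seed,lo,hi,R=60):
    "hsv mask, convex hull of the pieces within R px of seed"
    m=cv2.inRange(cv2.cvtColor(d["frame"],cv2.COLOR_BGR2HSV),np.array(lo),np.array(hi))
    w=np.zeros_like(m); cv2.circle(w,seed,R,255,-1); m&=w
    m=cv2.morphologyEx(m,cv2.MORPH_CLOSE,np.ones((5,5),np.uint8))
    m=cv2.morphologyEx(m,cv2.MORPH_OPEN,np.ones((3,3),np.uint8))
    n,l,st,c=cv2.connectedComponentsWithStats(m); i=1+np.argmax(st[1:,4])
    return cv2.convexHull(np.argwhere(l==i)[:,::-1].astype(np.int32))[:,0]
def rect(d,hull,z):
    "centre, long side, short side, angle of long side (deg, mod 180)"
    c,(w,h),a=cv2.minAreaRect(plane(d,hull,z).astype(np.float32))
    if w<h: w,h,a=h,w,a+90
    return np.array(c),w,h,(a+90)%180-90
E
python3 - <<'E'
from h import *
t,s=ld("top0"),ld("scene0")
for d,L in ((t,[(140,240),(217,212),(276,220),(426,190),(490,260),(362,223)]),(s,[(440,222),(397,215),(350,205),(235,175),(210,130),(288,176)])):
    h=cv2.cvtColor(d["frame"],cv2.COLOR_BGR2HSV)
    print([h[y,x].tolist() for x,y in L])
C={"brown":((145,238),(444,222),(0,90,40),(12,255,170)),"green":((217,215),(397,215),(35,60,80),(65,255,255)),
"gtray":((276,197),(344,215),(100,110,40),(125,255,200)),"stray":((426,205),(237,170),(100,110,40),(125,255,200)),
"btray":((490,233),(206,141),(100,110,40),(125,255,200)),"rack":((362,223),(288,176),(0,0,0),(179,90,95))}
for k,(a,b,lo,hi) in C.items():
    z={"brown":26,"green":26,"rack":4}.get(k,10); R=60 if "tray" in k else 38
    try:
        for d,p in ((t,a),(s,b)):
            r=rect(d,mask(d,p,lo,hi,R),z); print(k,np.round(r[0],1),np.round(r[1:],1))
    except Exception as e: print(k,e)
E
```

```text
[[10, 199, 101], [44, 94, 162], [108, 198, 112], [107, 204, 110], [107, 187, 112], [120, 13, 59]]
[[8, 175, 96], [46, 91, 169], [110, 191, 115], [109, 181, 124], [110, 182, 123], [100, 12, 65]]
brown [488.  379.5] [103.2  53.6 -81.1]
brown [485.1 407.6] [52.1 48.9 14.4]
green [534.1 237.3] [103.1  54.5 -65.7]
green [534.4 240.4] [101.7  53.8 -66.3]
gtray [585.4 104.2] [213.9  64.1  -3.1]
gtray [543.2 109.6] [126.3  60.9  -2.9]
stray [ 569.6 -247.1] [214.2  64.2   8.9]
stray [ 604.  -239.1] [145.9  62.    9.1]
btray [ 504.3 -398.3] [214.  66.   5.]
btray [ 604.  -239.1] [145.9  62.    9.1]
rack [ 526.9 -100. ] [131.4  40.1   7.7]
rack [ 519.9 -100.7] [141.4  40.7   8.2]
```

```bash
cat >> h.py <<'E'
from scipy.spatial.transform import Rotation as Ro
def go(x,y,z,yline=None):
    "shift in the tool frame (mm) to TCP x,y,z, and turn about tool z (deg) that brings tool y along world angle yline; full rotation vector levels the tool"
    from bench import arm
    s=arm.read_state(); R=Ro.from_quat(s["ee_rot"])
    print("t",round(s["clock"],2),"pos",np.round(s["position"],1),"w",round(s["gripper_width"],1),"Fg",round(s["grasp_force"],1),"F",np.round(s["contact_force"],1),"j6",round(s["joints"][5],2))
    v=R.inv().apply(np.array([x,y,z])-s["position"]); print("shift mm",np.round(v,1))
    ya=R.apply([0,1,0]); a=np.degrees(np.arctan2(ya[1],ya[0])); yt=a if yline is None else yline
    yt=a+((yt-a+90)%180-90); t=np.radians(yt)
    Y=np.array([np.cos(t),np.sin(t),0]); Z=np.array([0,0,-1.]); T=Ro.from_matrix(np.c_[np.cross(Y,Z),Y,Z])
    print("turn deg",np.round((R.inv()*T).as_rotvec(degrees=True),2), "shift after turn",np.round(T.inv().apply(np.array([x,y,z])-s["position"]),1))
E
python3 - <<'E'
from h import *
d=snap("wrist","w0"); print(d["K"].tolist(),d["k1"],np.round(d["T"],3).tolist()); go(440,380,300,-8.5+0)
E
```

```text
[[302.1206705673517, 0.0, 316.83024169735154], [0.0, 302.1206705673517, 203.57498220705153], [0.0, 0.0, 1.0]] -0.04163915768168251 [[-0.433, 0.856, 0.282, 343.477], [-0.901, -0.412, -0.134, 528.736], [0.002, -0.312, 0.95, 373.44], [0.0, 0.0, 0.0, 1.0]]
t 0.15 pos [270.4 563.  230.5] w 85.3 Fg 0.0 F [ 0.2 -0.4 -0.2] j6 -0.26
shift mm [232.1  91.6 -69.4]
turn deg [ 8.000e-02 -7.000e-02  7.284e+01] shift after turn [ 155.9 -194.8  -69.5]
```

>>> {"op": "servo_tool", "data": {
  "commands": [
    [[0,0.028,0.0123,0.003,0,0,0],[0,0.028,0.0123,0.003,0,0,0],[0,0.028,0.0123,0.003,0,0,0],[0,0.028,0.0123,0.003,0,0,0],[0,0.028,0.0123,0.003,0,0,0],[0,0.028,0.0123,0.003,0,0,0],[0,0.028,0.0123,0.003,0,0,0],[0,0.028,0.0123,0.003,0,0,0],[0,0.028,0.0123,0.003,0,0,0],[0,0.028,0.0123,0.003,0,0,0]]
  ]
}}

```text
clock: 0.98
position: [470.3, 329.9, 201.0]
ee_rot: [0.975, -0.222, -0.0, 0.0]
contact_force: [-0.1, 0.1, 0.7]
gripper_width: 85.3
grasp_force: 0.0
```

>>> {"op": "servo_tool", "data": {
  "commands": [
    [[0,0,0,0,0,0,0],[0,0,0,0,0,0,0],[0,0,0,0,0,0,0]]
  ]
}}

```text
clock: 1.23
position: [469.7, 331.3, 201.1]
ee_rot: [0.975, -0.222, -0.0, 0.0]
contact_force: [-0.7, 0.5, 0.3]
gripper_width: 85.3
grasp_force: 0.0
```

Run:
```python
from h import *
d=snap("wrist","w1"); go(490,380,200,-81); cv2.imwrite("pics/w1c.png",d["frame"])
```

```text
t 1.28 pos [469.4 331.8 201.3] w 85.3 Fg 0.0 F [-0.4 -0.2 -0.7] j6 0.23
shift mm [ -2.3 -52.4   1.3]
turn deg [-1.000e-02  1.000e-02 -3.462e+01] shift after turn [ 27.9 -44.4   1.3]
```

View pics/w1.png

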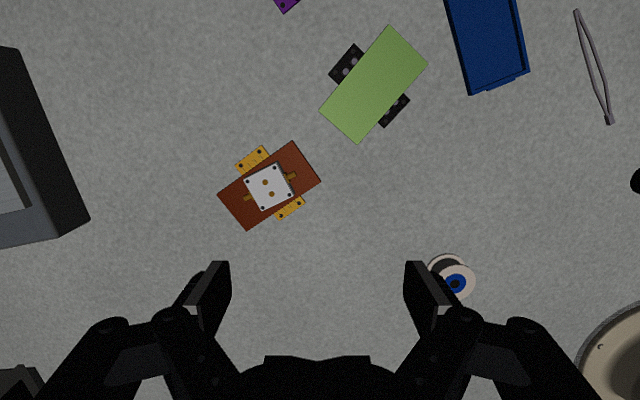

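The wrist crop confirms the choice. The tall stack shows the silver top at (269,187), with connectors at (248,197) and (291,176) along the brown plate's length, and gold flange ends at (252,158) and (290,208). The green plate at (374,84) has black flange ends at (347,64) and (395,110).

```bash
cat >> h.py <<'E'
def height(da,ha,db,hb,z0):
    zs=np.arange(z0-25,z0+26,1.0); D=[np.linalg.norm(rect(da,ha,z)[0]-rect(db,hb,z)[0]) for z in zs]; i=int(np.argmin(D)); return zs[i],round(D[i],1)
E
python3 - <<'E'
from h import *
t,s,w=ld("top0"),ld("scene0"),ld("w1")
BR=((0,90,30),(12,255,170)); GR=((35,60,60),(65,255,255)); WH=((0,0,140),(179,60,255)); GO=((14,120,60),(30,255,255)); BK=((0,0,0),(179,120,50))
print([cv2.cvtColor(w["frame"],cv2.COLOR_BGR2HSV)[y,x].tolist() for x,y in [(269,192),(230,200),(243,155),(340,60),(330,160)]])
def show(k,d,seed,c,R,z):
    try:
        h=mask(d,seed,*c,R); r=rect(d,h,z); print(k,np.round(r[0],1),np.round(r[1:],1)); return h
    except Exception as e: print(k,"fail",e)
hb=show("brown w",w,(269,187),BR,60,26)
hs=show("silver w",w,(269,187),WH,32,42); hst=show("silver t",t,(153,235),WH,12,42)
hg=show("green w",w,(374,84),GR,70,26); hgt=mask(t,(217,215),*GR,38)
print("h green",height(w,hg,t,hgt,26)); print("h green t/s",height(t,hgt,s,mask(s,(397,215),*GR,38),26))
hbt=mask(t,(145,238),*BR,38); print("h brown",height(w,hb,t,hbt,26))
if hs is not None: print("h silver", height(w,hs,t,hst,42))
show("gold1",w,(252,158),GO,22,4); show("gold2",w,(291,210),GO,18,4)
show("bk1",w,(345,62),BK,26,4); show("bk2",w,(396,112),BK,22,4)
E
```

```text
[[16, 86, 118], [7, 204, 75], [45, 8, 124], [55, 118, 13], [34, 14, 131]]
brown w [488.1 382.6] [104.   53.6 -81.2]
silver w [490.6 378. ] [38.1 38.   0.5]
silver t [490.6 374.7] [38.3 37.9  0.8]
green w [534.3 240.3] [103.8  54.  -65.8]
h green (np.float64(18.0), np.float64(0.7))
h green t/s (np.float64(24.0), np.float64(2.8))
h brown (np.float64(23.0), np.float64(3.0))
h silver (np.float64(39.0), np.float64(3.2))
gold1 [520.7 389.8] [ 39.9  15.2 -80.4]
gold2 [451.  377.5] [ 39.9  11.3 -81.2]
bk1 [566.4 252.4] [ 39.4  15.5 -66.6]
bk2 [501.5 224.8] [ 39.4  10.8 -66.6]
```

Run:
```python
from h import *
go(490.6,378,100,0.5)
```

```text
t 1.28 pos [469.4 331.8 201.3] w 85.3 Fg 0.0 F [-0.4 -0.2 -0.7] j6 0.23
shift mm [ -0.9 -50.9 101.3]
turn deg [0.000e+00 1.000e-02 6.388e+01] shift after turn [-46.1 -21.6 101.3]
```

>>> {"op": "servo_tool", "data": {
  "commands": [
    [[0,0,0,0.01,0,0,6.39],[0,0,0,0.01,0,0,6.39],[0,0,0,0.01,0,0,6.39],[0,0,0,0.01,0,0,6.39],[0,0,0,0.01,0,0,6.39],[0,0,0,0.01,0,0,6.39],[0,0,0,0.01,0,0,6.39],[0,0,0,0.01,0,0,6.39],[0,0,0,0.01,0,0,6.39],[0,0,0,0.011,0,0,6.39]]
  ]
}}

```text
clock: 2.12
position: [469.1, 332.7, 100.2]
ee_rot: [0.709, -0.706, -0.0, -0.0]
contact_force: [0.3, -0.4, -0.6]
gripper_width: 85.2
grasp_force: 0.0
```

>>> {"op": "servo_tool", "data": {
  "commands": [
    [[0,-0.023,-0.0108,0,0,0,0],[0,-0.023,-0.0108,0,0,0,0],[0,0,0,0,0,0,0],[0,0,0,0,0,0,0],[0,0,0,0,0,0,0]]
  ]
}}

```text
clock: 2.53
position: [490.0, 378.0, 100.0]
ee_rot: [0.71, -0.704, -0.0, 0.0]
contact_force: [0.6, -1.3, -0.8]
gripper_width: 85.4
grasp_force: 0.0
```

Run:
```python
from h import *
d=snap("wrist","w2"); go(490.6,378,32,0.5)
```

```text
t 2.58 pos [490.  377.5 100.2] w 85.3 Fg 0.0 F [-0.2  0.7 -0.1] j6 -0.91
shift mm [-0.5 -0.6 68.2]
turn deg [ 0.04 -0.02 -0.  ] shift after turn [-0.5 -0.6 68.2]
```

View pics/w2.png

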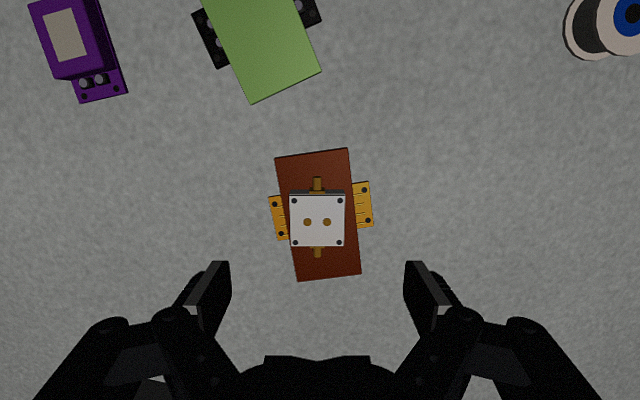

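Silver at (317,220) is square and centred between the fingers, with its connectors pointing up and down in the image, so I can descend and grip.

>>> {"op": "servo_tool", "data": {
  "commands": [
    [[0,0,0,0.02,0,0,0],[0,0,0,0.02,0,0,0],[0,0,0,0.018,0,0,0],[0,0,0,0.01,0,0,0],[0,0,0,0,0,0,0],[255,0,0,0,0,0,0],[255,0,0,0,0,0,0],[255,0,0,0,0,0,0],[255,0,0,0,0,0,0],[255,0,0,0,0,0,0]]
  ]
}}

```text
clock: 3.42
position: [491.7, 378.2, 34.0]
ee_rot: [0.71, -0.704, 0.0, -0.001]
contact_force: [-1.2, -1.2, 5.1]
gripper_width: 37.5
grasp_force: 60.8
```

>>> {"op": "servo_tool", "data": {
  "commands": [
    [[255,0,0,0,0,0,0],[255,0,0,0,0,0,0],[255,0,0,0,0,0,0],[255,0,0,0,0,0,0]]
  ]
}}

```text
clock: 3.75
position: [491.7, 378.2, 33.9]
ee_rot: [0.71, -0.704, 0.0, -0.001]
contact_force: [-1.7, 0.1, 5.3]
gripper_width: 37.3
grasp_force: 60.9
```

>>> {"op": "servo_tool", "data": {
  "commands": [
    [[255,0,0,-0.01,0,0,0],[255,0,0,-0.02,0,0,0],[255,0,0,-0.03,0,0,0],[255,0,0,-0.03,0,0,0],[255,0,0,-0.03,0,0,0],[255,0.02,-0.0035,-0.03,0,0,0],[255,0.03,-0.0035,-0.02,0,0,0],[255,0.03,-0.0035,0,0,0,0],[255,0.03,-0.0035,0,0,0,0],[255,0.03,-0.0035,0,0,0,0]]
  ]
}}

```text
clock: 4.58
position: [509.1, 236.2, 203.1]
ee_rot: [0.71, -0.704, -0.0, -0.0]
contact_force: [-0.1, 0.6, -0.6]
gripper_width: 37.2
grasp_force: 60.3
```

>>> {"op": "servo_tool", "data": {
  "commands": [
    [[255,0.03,-0.0035,0,0,0,0],[255,0.03,-0.0035,0,0,0,0],[255,0.03,-0.0035,0,0,0,0],[255,0.03,-0.0035,0,0,0,0],[255,0.03,-0.0035,0,0,0,0],[255,0.03,-0.0035,0,0,0,0],[255,0.02,-0.0035,0,0,0,0],[255,0,0,0,0,0,0],[255,0,0,0,0,0,0],[255,0,0,0,0,0,0]]
  ]
}}

```text
clock: 5.42
position: [535.4, 38.0, 202.4]
ee_rot: [0.71, -0.704, -0.0, -0.0]
contact_force: [-0.0, 0.3, -1.0]
gripper_width: 37.2
grasp_force: 60.3
```

Run:
```python
from h import *
d=snap("wrist","w3"); go(621,-236,100,99)
```

```text
t 5.47 pos [535.4  38.4 202.4] w 37.1 Fg 60.3 F [-1.   0.2 -1.1] j6 -0.37
shift mm [275.2 -83.3 102.3]
turn deg [1.000e-02 1.000e-02 8.148e+01] shift after turn [ -41.6 -284.4  102.4]
```

View pics/w3.png

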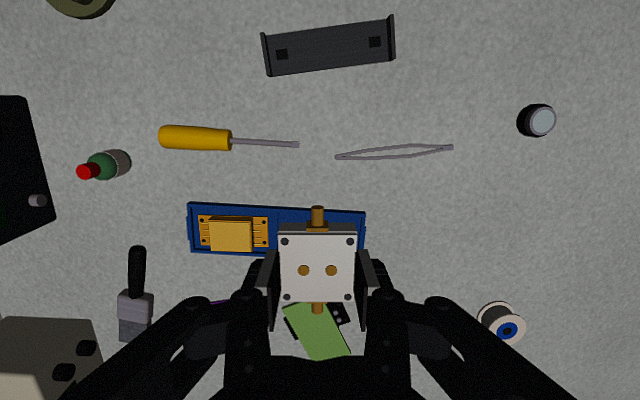

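>>> {"op": "servo_tool", "data": {
  "commands": [
    [[255,0.02,-0.004,0,0,0,0],[255,0.03,-0.004,0,0,0,0],[255,0.03,-0.004,0,0,0,0],[255,0.03,-0.004,0,0,0,0],[255,0.03,-0.004,0,0,0,0],[255,0.03,-0.004,0,0,0,0],[255,0.02,-0.004,0,0,0,0],[255,0,0,0,0,0,0],[255,0,0,0,0,0,0]]
  ]
}}

```text
clock: 6.22
position: [565.2, -151.8, 201.9]
ee_rot: [0.71, -0.705, -0.0, 0.0]
contact_force: [-0.2, 0.6, -1.7]
gripper_width: 37.6
grasp_force: 60.3
```

Run:
```python
from h import *
d=snap("wrist","w4"); go(621,-236,100,99)
```

```text
t 6.27 pos [ 565.1 -151.2  202. ] w 37.8 Fg 60.3 F [-0.4  0.2 -1.2] j6 -0.01
shift mm [ 85.3 -55.3 101.9]
turn deg [ 4.000e-02 -1.000e-02  8.148e+01] shift after turn [-42.  -92.6 102. ]
```

View pics/w4.png

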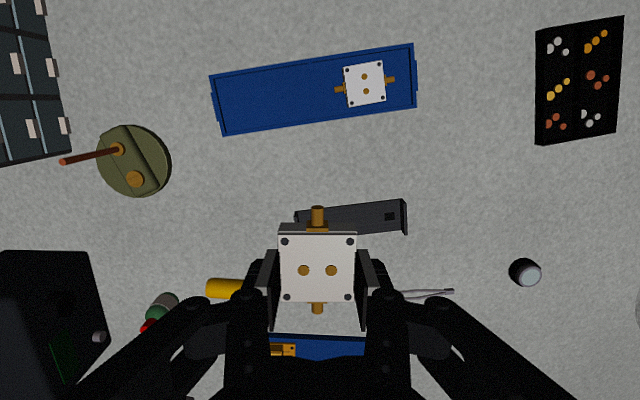

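The silver tray is in full view: its corners are about (210,75), (413,44), (417,106) and (222,135), and the fixed silver module sits at (365,82), leaving the far bay empty. I'll fit tray and rack silhouettes.

```bash
cat >> h.py <<'E'
from scipy.optimize import least_squares
TR=(212,64,10); BL=((100,110,20),(125,255,200)); DK=((0,0,0),(179,110,75))
def boxfit(obs,dims,z0,p0):
    "obs: list of (image, hull). Pose x,y,deg of a box whose projected outline best matches the hulls"
    L,W,H=dims; B=np.array([[a*L/2,b*W/2,z0+c*H] for a in(-1,1) for b in(-1,1) for c in(0,1)])
    def f(p):
        c,s=np.cos(np.radians(p[2])),np.sin(np.radians(p[2])); P=B@np.array([[c,s,0],[-s,c,0],[0,0,1]])+[p[0],p[1],0]; o=[]
        for d,h in obs:
            g=cv2.convexHull(proj(d,P).astype(np.float32)); o+=[cv2.pointPolygonTest(g,(float(x),float(y)),True) for x,y in h]
        return o
    r=least_squares(f,p0,loss="soft_l1",diff_step=1e-3,x_scale=(5,5,2)); return np.round(r.x,1),round(float(np.sqrt(np.mean(np.square(r.fun)))),2)
E
python3 - <<'E'
from h import *
t,w3,w4,w1=ld("top0"),ld("w3"),ld("w4"),ld("w1")
hs=mask(w4,(310,90),*BL,120); print("stray w",boxfit([(w4,hs)],TR,0,(569,-244,9)))
print("stray t",boxfit([(t,mask(t,(426,205),*BL,60))],TR,0,(569,-244,9)))
print("btray t",boxfit([(t,mask(t,(490,233),*BL,60))],TR,0,(504,-395,5)))
print("gtray t",boxfit([(t,mask(t,(276,197),*BL,60))],TR,0,(585,106,-3)))
print("gtray w3",boxfit([(w3,mask(w3,(240,230),*BL,150))],TR,0,(585,106,-3)))
print("rack w3",boxfit([(w3,mask(w3,(330,47),*DK,85))],(130,40,20),0,(527,-98,8)))
print("rack t",boxfit([(t,mask(t,(362,223),*DK,38))],(130,40,20),0,(527,-98,8)))
E
```

```text
stray w (array([ 569.7, -245.7,    8.8]), 0.99)
stray t (array([ 569.5, -248.1,    9.4]), 0.55)
btray t (array([ 504. , -400.3,    5.2]), 0.45)
gtray t (array([585.1, 104.4,  -3.3]), 0.38)
gtray w3 (array([587.3, 107.9,  -3.5]), 3.47)
rack w3 (array([526.1, -98.2,   7.7]), 0.32)
rack t (array([ 525.6, -100.2,    5.4]), 0.56)
```

>>> {"op": "servo_tool", "data": {
  "commands": [
    [[255,0,0,0.005,0,0,6.78],[255,0,0,0.005,0,0,6.78],[255,0,0,0.005,0,0,6.78],[255,0,0,0.005,0,0,6.78],[255,0,0,0.005,0,0,6.78],[255,0,0,0.005,0,0,6.78],[255,0,0,0.005,0,0,6.78],[255,0,0,0.005,0,0,6.78],[255,0,0,0.005,0,0,6.78],[255,0,0,0.005,0,0,6.78]]
  ]
}}

```text
clock: 7.1
position: [565.2, -150.0, 152.3]
ee_rot: [-0.195, 0.981, 0.0, 0.0]
contact_force: [-0.2, -0.9, -1.0]
gripper_width: 37.4
grasp_force: 60.3
```

>>> {"op": "servo_tool", "data": {
  "commands": [
    [[255,0,0,0.005,0,0,6.78],[255,0,0,0.005,0,0,6.78],[255,-0.014,-0.0315,0,0,0,0],[255,-0.014,-0.0315,0,0,0,0],[255,-0.014,-0.0315,0,0,0,0],[255,0,0,0,0,0,0],[255,0,0,0,0,0,0],[255,0,0,0,0,0,0]]
  ]
}}

```text
clock: 7.77
position: [621.2, -237.1, 141.9]
ee_rot: [-0.08, 0.997, 0.0, -0.001]
contact_force: [-0.7, 0.3, -0.9]
gripper_width: 37.7
grasp_force: 60.5
```

Run:
```python
from h import *
d=snap("wrist","w5"); go(621.1,-237.7,13,98.9)
```

```text
t 7.82 pos [ 621.1 -236.9  142.2] w 37.5 Fg 60.5 F [-0.9 -0.2 -1.3] j6 -1.29
shift mm [  0.   -0.9 129.2]
turn deg [ 0.04 -0.04  0.29] shift after turn [ 1.000e-01 -8.000e-01  1.292e+02]
```

View pics/w5.png

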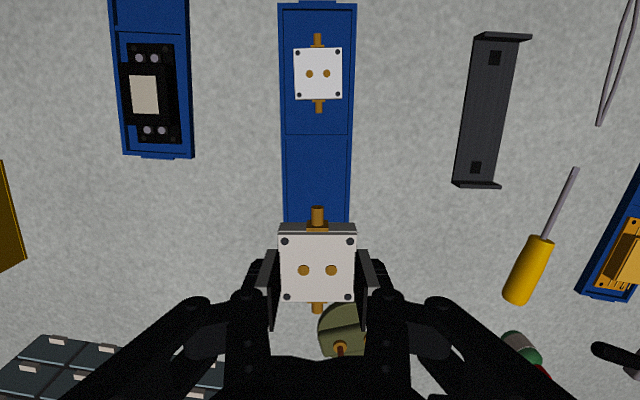

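The held silver module at (317,265) is aligned with the tray, whose empty bay lies under it. Lowering.

>>> {"op": "servo_tool", "data": {
  "commands": [
    [[255,0,-0.001,0.03,0,0,0],[255,0,0,0.03,0,0,0],[255,0,0,0.03,0,0,0],[255,0,0,0.02,0,0,0],[255,0,0,0.01,0,0,0],[255,0,0,0.004,0,0,0],[255,0,0,0.002,0,0,0],[255,0,0,0.002,0,0,0],[255,0,0,0,0,0,0],[255,0,0,0,0,0,0]]
  ]
}}

```text
clock: 8.65
position: [622.5, -239.8, 15.8]
ee_rot: [-0.079, 0.997, -0.0, 0.001]
contact_force: [0.2, 0.6, -1.1]
gripper_width: 37.6
grasp_force: 60.5
```

>>> {"op": "servo_tool", "data": {
  "commands": [
    [[255,0,0,0.0015,0,0,0],[255,0,0,0.0015,0,0,0],[255,0,0,0.001,0,0,0],[255,0,0,0,0,0,0],[255,0,0,0,0,0,0]]
  ]
}}

```text
clock: 9.07
position: [622.1, -239.8, 12.0]
ee_rot: [-0.079, 0.997, -0.0, 0.001]
contact_force: [-1.1, 0.9, 5.7]
gripper_width: 37.6
grasp_force: 61.2
```

>>> {"op": "servo_tool", "data": {
  "commands": [
    [[0,0,0,0,0,0,0],[0,0,0,0,0,0,0],[0,0,0,0,0,0,0],[0,0,0,0,0,0,0],[0,0,0,-0.01,0,0,0],[0,0,0,-0.03,0,0,0],[0,0,0,-0.04,0,0,0],[0,0,0,-0.04,0,0,0],[0,0,0,-0.04,0,0,0],[0,0,0,-0.03,0,0,0]]
  ]
}}

```text
clock: 9.9
position: [622.4, -240.2, 205.4]
ee_rot: [-0.079, 0.997, -0.001, 0.002]
contact_force: [0.8, -0.3, -0.1]
gripper_width: 85.3
grasp_force: 0.0
```

Run:
```python
from h import *
d=snap("wrist","w6"); 
h=mask(d,(318,235),(0,0,140),(179,60,255),70); print(rect(d,h,20))
print("btray",boxfit([(d,mask(d,(150,60),*BL,150))],TR,0,(504,-398,5)))
go(488.1,382.6,100,9)
```

```text
(array([ 692.52709961, -231.44070435]), 171.6212615966797, 164.53038024902344, -47.957969665527344)
btray (array([ 505.5, -399.5,    5.1]), 0.68)
t 9.95 pos [ 625.3 -241.3  212.3] w 85.5 Fg 0.0 F [ 1.8 -0.5  6.5] j6 -1.29
shift mm [ 37.6 638.7 106.4]
turn deg [ -1.04   0.29 -89.83] shift after turn [-637.7   37.9  112.3]
```

View pics/w6.png

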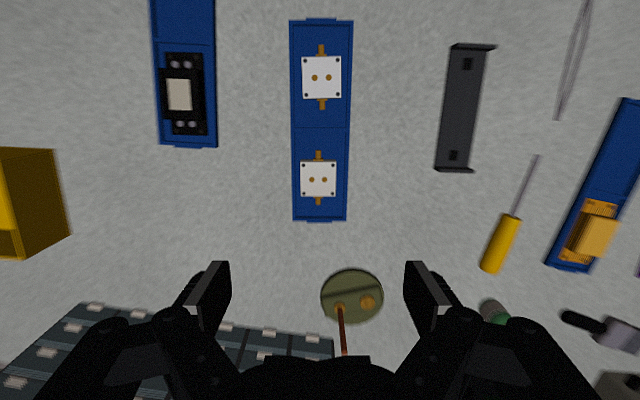

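Silver sits flat in its bay at (318,180). On to the brown plate.

>>> {"op": "servo_tool", "data": {
  "commands": [
    [[0,0.002,0.035,0,0,0,0],[0,0.002,0.035,0,0,0,0],[0,0.002,0.035,0,0,0,0],[0,0.002,0.035,0,0,0,0],[0,0.002,0.035,0,0,0,0],[0,0.002,0.035,0,0,0,0],[0,0.002,0.035,0,0,0,0],[0,0.002,0.035,0,0,0,0],[0,0.002,0.035,0,0,0,0],[0,0.002,0.035,0,0,0,0]]
  ]
}}

```text
clock: 10.78
position: [545.9, 104.3, 200.9]
ee_rot: [-0.079, 0.997, 0.0, 0.0]
contact_force: [-0.2, -0.7, 0.5]
gripper_width: 85.4
grasp_force: 0.0
```

>>> {"op": "servo_tool", "data": {
  "commands": [
    [[0,0.002,0.035,0,0,0,0],[0,0.002,0.035,0,0,0,0],[0,0.002,0.035,0,0,0,0],[0,0.002,0.035,0,0,0,0],[0,0.002,0.035,0,0,0,0],[0,0.002,0.035,0,0,0,0],[0,0.002,0.035,0,0,0,0],[0,0.002,0.035,0,0,0,0],[0,0,0,0,0,0,-6.91],[0,0,0,0,0,0,-6.91]]
  ]
}}

```text
clock: 11.62
position: [485.7, 378.8, 200.2]
ee_rot: [-0.203, 0.979, -0.0, -0.0]
contact_force: [0.1, -0.0, 0.1]
gripper_width: 85.7
grasp_force: 0.0
```

>>> {"op": "servo_tool", "data": {
  "commands": [
    [[0,0,0,0,0,0,-6.91],[0,0,0,0,0,0,-6.91],[0,0,0,0,0,0,-6.91],[0,0,0,0,0,0,-6.91],[0,0,0,0,0,0,-6.91],[0,0,0,0,0,0,-6.91],[0,0,0,0,0,0,-6.91],[0,0,0,0,0,0,-6.91],[0,0,0,0,0,0,-6.91],[0,0,0,0,0,0,-6.91]]
  ]
}}

```text
clock: 12.45
position: [486.5, 376.6, 200.6]
ee_rot: [0.721, -0.693, -0.0, -0.0]
contact_force: [-0.8, -0.2, -0.0]
gripper_width: 85.4
grasp_force: 0.0
```

>>> {"op": "servo_tool", "data": {
  "commands": [
    [[0,0,0,0,0,0,-6.91],[0,0,0,0.02,0,0,0],[0,0,0,0.02,0,0,0],[0,0,0,0,0,0,0],[0,0,0,0,0,0,0],[0,0,0,0,0,0,0]]
  ]
}}

```text
clock: 12.95
position: [487.2, 377.1, 161.6]
ee_rot: [0.76, -0.65, 0.0, -0.001]
contact_force: [0.9, -0.9, 0.5]
gripper_width: 85.6
grasp_force: 0.0
```

Run:
```python
from h import *
d=snap("wrist","w7"); T=d["T"]
c=tuple(int(v) for v in proj(d,[488.1,382.6,26])[0]); print(c)
h=mask(d,c,(0,90,30),(12,255,170),90); r=rect(d,h,26); print(r); go(*r[0],100,r[3]+90)
```

```text
(316, 197)
(array([488.02062988, 382.74432373]), 103.9344482421875, 53.32710266113281, -81.28887557983398)
t 13.0 pos [487.3 377.3 161.9] w 85.3 Fg 0.0 F [ 0.2 -0.6 -0.1] j6 -0.77
shift mm [-5.2 -1.4 61.9]
turn deg [-0.13  0.08  0.22] shift after turn [-5.3 -1.5 61.9]
```

>>> {"op": "servo_tool", "data": {
  "commands": [
    [[0,-0.0053,-0.0015,0.03,0,0,0],[0,0,0,0.03,0,0,0],[0,0,0,0.03,0,0,0],[0,0,0,0.03,0,0,0],[0,0,0,0.018,0,0,0],[0,0,0,0.01,0,0,0],[0,0,0,0,0,0,0],[0,0,0,0,0,0,0],[0,0,0,0,0,0,0]]
  ]
}}

```text
clock: 13.75
position: [488.4, 383.5, 14.4]
ee_rot: [0.76, -0.65, 0.0, -0.002]
contact_force: [0.7, -0.7, 0.5]
gripper_width: 85.2
grasp_force: 0.0
```

>>> {"op": "servo_tool", "data": {
  "commands": [
    [[255,0,0,0,0,0,0],[255,0,0,0,0,0,0],[255,0,0,0,0,0,0],[255,0,0,0,0,0,0],[255,0,0,0,0,0,0],[255,0,0,0,0,0,0],[255,0,0,0,0,0,0]]
  ]
}}

```text
clock: 14.33
position: [488.0, 383.0, 14.0]
ee_rot: [0.76, -0.65, 0.0, -0.001]
contact_force: [-1.0, -0.7, 5.7]
gripper_width: 52.0
grasp_force: 63.1
```

>>> {"op": "servo_tool", "data": {
  "commands": [
    [[255,0,0,-0.005,0,0,0],[255,0,0,-0.01,0,0,0],[255,0,0,-0.02,0,0,0],[255,0,0,-0.03,0,0,0],[255,0,0,-0.03,0,0,0],[255,0,0,-0.03,0,0,0],[255,0,0,-0.03,0,0,0],[255,0,0,-0.03,0,0,0],[255,0,0,0,0,0,0],[255,0,0,0,0,0,0]]
  ]
}}

```text
clock: 15.17
position: [487.8, 382.9, 200.3]
ee_rot: [0.76, -0.65, -0.0, -0.003]
contact_force: [-1.3, -0.1, -1.0]
gripper_width: 52.2
grasp_force: 62.8
```

Run:
```python
from h import *
d=snap("wrist","w8"); go(526.1,-98.2,100,97.7)
```

```text
t 15.22 pos [487.  382.1 198.1] w 51.8 Fg 62.8 F [-0.2 -0.3 -1.3] j6 -0.77
shift mm [480.7  35.6  97.5]
turn deg [-8.000e-02  4.000e-02 -8.881e+01] shift after turn [-25.6 481.2  98.1]
```

View pics/w8.png

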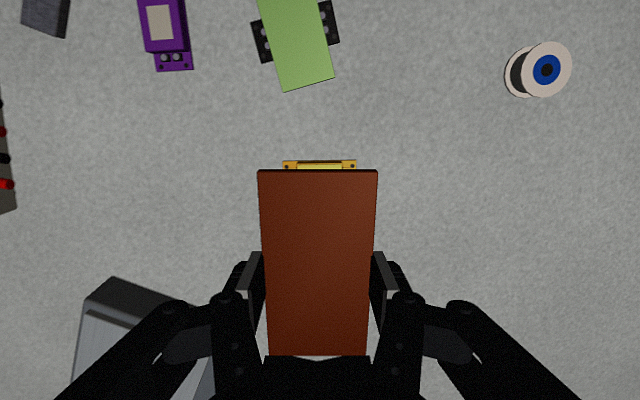

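The brown plate is held level; the gold flange end shows at (320,165). Moving to the rack.

>>> {"op": "servo_tool", "data": {
  "commands": [
    [[255,0.03,0.0022,0,0,0,0],[255,0.03,0.0022,0,0,0,0],[255,0.03,0.0022,0,0,0,0],[255,0.03,0.0022,0,0,0,0],[255,0.03,0.0022,0,0,0,0],[255,0.03,0.0022,0,0,0,0],[255,0.03,0.0022,0,0,0,0],[255,0.03,0.0022,0,0,0,0],[255,0.03,0.0022,0,0,0,0],[255,0.03,0.0022,0,0,0,0]]
  ]
}}

```text
clock: 16.05
position: [510.8, 80.6, 195.7]
ee_rot: [0.76, -0.65, -0.001, 0.002]
contact_force: [0.5, 0.0, 0.6]
gripper_width: 51.9
grasp_force: 62.7
```

>>> {"op": "servo_tool", "data": {
  "commands": [
    [[255,0.03,0.0022,0,0,0,0],[255,0.03,0.0022,0,0,0,0],[255,0.03,0.0022,0,0,0,0],[255,0.03,0.0022,0,0,0,0],[255,0.03,0.0022,0,0,0,0],[255,0.03,0.0022,0,0,0,0],[255,0,0,0,0,0,-6.83],[255,0,0,0,0,0,-6.83],[255,0,0,0,0,0,-6.83],[255,0,0,0,0,0,-6.83]]
  ]
}}

```text
clock: 16.88
position: [525.6, -97.9, 195.4]
ee_rot: [0.893, -0.45, -0.002, 0.001]
contact_force: [0.4, -0.6, 0.2]
gripper_width: 52.3
grasp_force: 62.7
```

>>> {"op": "servo_tool", "data": {
  "commands": [
    [[255,0,0,0,0,0,-6.83],[255,0,0,0,0,0,-6.83],[255,0,0,0,0,0,-6.83],[255,0,0,0,0,0,-6.83],[255,0,0,0,0,0,-6.83],[255,0,0,0,0,0,-6.83],[255,0,0,0,0,0,-6.83],[255,0,0,0,0,0,-6.83],[255,0,0,0,0,0,-6.83],[255,0,0,0,0,0,0]]
  ]
}}

```text
clock: 17.72
position: [525.7, -97.5, 195.7]
ee_rot: [0.998, 0.068, -0.002, -0.0]
contact_force: [0.3, -0.9, -0.8]
gripper_width: 51.9
grasp_force: 62.7
```

>>> {"op": "servo_tool", "data": {
  "commands": [
    [[255,0,0,0,0,0,0],[255,0,0,0,0,0,0]]
  ]
}}

```text
clock: 17.88
position: [526.3, -97.5, 196.5]
ee_rot: [0.998, 0.066, -0.001, -0.0]
contact_force: [0.3, -0.2, -0.1]
gripper_width: 51.9
grasp_force: 62.7
```

Run:
```python
from h import *
d=snap("wrist","w9"); w3,w6=ld("w3"),ld("w6")
h3=mask(w3,(330,47),*DK,85)
h6=mask(w6,(463,108),*DK,72)
print("rack w3",boxfit([(w3,h3)],(130,40,20),0,(527,-98,8)),"w6",boxfit([(w6,h6)],(130,40,20),0,(527,-98,8)))
h=mask(d,(317,280),(0,90,20),(12,255,170),130); r=rect(d,h,198+12); print("plate in hand",r)
go(526.1,-98.2,50,97.7)
```

```text
rack w3 (array([526.1, -98.2,   7.7]), 0.32) w6 (array([525.6, -95.9,   8.2]), 0.46)
plate in hand (array([528.57067871, -96.85414124]), 103.95492553710938, 53.26686096191406, 7.609036445617676)
t 17.93 pos [526.5 -97.5 196.7] w 51.7 Fg 62.7 F [ 0.1  0.  -1.2] j6 1.58
shift mm [ -0.3   0.7 146.7]
turn deg [-0.01  0.08 -0.12] shift after turn [ -0.5   0.7 146.7]
```

>>> {"op": "servo_tool", "data": {
  "commands": [
    [[255,-0.002,0.0005,0.03,0,0,0],[255,0,0,0.03,0,0,0],[255,0,0,0.03,0,0,0],[255,0,0,0.03,0,0,0],[255,0,0,0.03,0,0,0],[255,0,0,0.02,0,0,0],[255,0,0,0.012,0,0,0],[255,0,0,0.008,0,0,0],[255,0,0,0,0,0,0],[255,0,0,0,0,0,0]]
  ]
}}

```text
clock: 18.77
position: [525.2, -98.3, 7.4]
ee_rot: [0.998, 0.067, 0.0, 0.0]
contact_force: [-0.1, -0.4, 0.4]
gripper_width: 51.9
grasp_force: 62.7
```

>>> {"op": "servo_tool", "data": {
  "commands": [
    [[255,0,0,0.0015,0,0,0],[255,0,0,0.001,0,0,0],[255,0,0,0,0,0,0],[255,0,0,0,0,0,0]]
  ]
}}

```text
clock: 19.1
position: [525.3, -98.2, 5.5]
ee_rot: [0.998, 0.067, 0.001, -0.0]
contact_force: [0.6, -0.9, -0.5]
gripper_width: 52.4
grasp_force: 62.7
```

>>> {"op": "servo_tool", "data": {
  "commands": [
    [[255,0,0,0.0015,0,0,0],[255,0,0,0.0015,0,0,0],[255,0,0,0.001,0,0,0],[255,0,0,0,0,0,0],[255,0,0,0,0,0,0]]
  ]
}}

```text
clock: 19.52
position: [524.9, -98.2, 0.7]
ee_rot: [0.998, 0.067, -0.0, 0.0]
contact_force: [-0.7, -0.1, 0.5]
gripper_width: 52.0
grasp_force: 62.7
```

>>> {"op": "servo_tool", "data": {
  "commands": [
    [[255,0,0,0.001,0,0,0],[255,0,0,0.001,0,0,0],[255,0,0,0,0,0,0],[255,0,0,0,0,0,0]]
  ]
}}

```text
clock: 19.85
position: [524.9, -98.2, -1.3]
ee_rot: [0.998, 0.067, -0.0, 0.0]
contact_force: [-0.6, 0.1, -1.1]
gripper_width: 51.6
grasp_force: 62.7
```

>>> {"op": "servo_tool", "data": {
  "commands": [
    [[255,0,0,0.001,0,0,0],[255,0,0,0,0,0,0],[255,0,0,0,0,0,0]]
  ]
}}

```text
clock: 20.1
position: [525.1, -98.2, -1.9]
ee_rot: [0.998, 0.067, 0.0, 0.0]
contact_force: [-0.5, -0.3, 2.2]
gripper_width: 52.3
grasp_force: 62.9
```

>>> {"op": "servo_tool", "data": {
  "commands": [
    [[0,0,0,0,0,0,0],[0,0,0,0,0,0,0],[0,0,0,0,0,0,0],[0,0,0,0,0,0,0],[0,0,0,-0.01,0,0,0],[0,0,0,-0.03,0,0,0],[0,0,0,-0.04,0,0,0],[0,0,0,-0.04,0,0,0],[0,0,0,-0.04,0,0,0],[0,0,0,-0.04,0,0,0]]
  ]
}}

```text
clock: 20.93
position: [524.3, -98.3, 200.8]
ee_rot: [0.998, 0.067, 0.0, 0.0]
contact_force: [1.1, 0.4, -0.4]
gripper_width: 85.6
grasp_force: 0.0
```

>>> {"op": "servo_tool", "data": {
  "commands": [
    [[0,0,0,0,0,0,0],[0,0,0,0,0,0,0]]
  ]
}}

```text
clock: 21.1
position: [526.3, -98.1, 201.5]
ee_rot: [0.998, 0.067, 0.004, -0.0]
contact_force: [-0.3, -0.1, -0.8]
gripper_width: 85.3
grasp_force: 0.0
```

Run:
```python
from h import *
d=snap("wrist","w10")
c=tuple(int(v) for v in proj(d,[526,-97.5,10])[0]); print(c)
h=mask(d,c,(0,90,20),(12,255,170),130); r=rect(d,h,10); print("brown",r)
go(486.9,383.8,130,99.3)
```

```text
(316, 180)
brown (array([525.82940674, -97.65783691]), 102.7042007446289, 53.259727478027344, 7.649359703063965)
t 21.15 pos [524.8 -98.1 199.1] w 85.7 Fg 0.0 F [-0.2 -0.2 -0. ] j6 1.59
shift mm [  26.7 -482.6   69.4]
turn deg [-0.03 -0.14 -1.61] shift after turn [  40.5 -481.7   69.1]
```

View pics/w10.png

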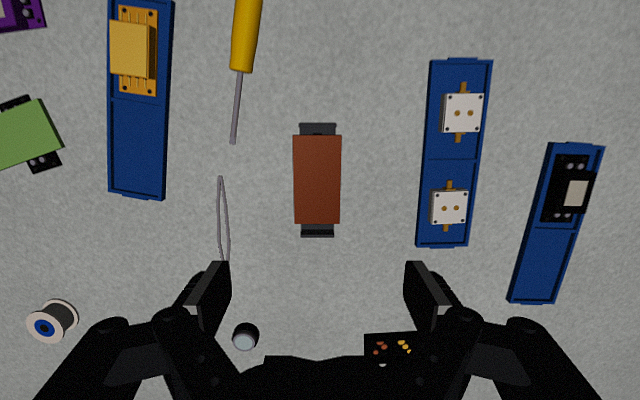

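The brown plate is centred in the rack at (317,180). Moving on to gold.

>>> {"op": "servo_tool", "data": {
  "commands": [
    [[0,0.0017,-0.03,0,0,0,0],[0,0.0017,-0.03,0,0,0,0],[0,0.0017,-0.03,0,0,0,0],[0,0.0017,-0.03,0,0,0,0],[0,0.0017,-0.03,0,0,0,0],[0,0.0017,-0.03,0,0,0,0],[0,0.0017,-0.03,0,0,0,0],[0,0.0017,-0.03,0,0,0,0],[0,0.0017,-0.03,0,0,0,0],[0,0.0017,-0.03,0,0,0,0]]
  ]
}}

```text
clock: 21.98
position: [500.1, 202.1, 195.9]
ee_rot: [0.998, 0.067, -0.002, 0.001]
contact_force: [0.9, -0.9, -0.4]
gripper_width: 85.4
grasp_force: 0.0
```

>>> {"op": "servo_tool", "data": {
  "commands": [
    [[0,0.0017,-0.03,0,0,0,0],[0,0.0017,-0.03,0,0,0,0],[0,0.0017,-0.03,0,0,0,0],[0,0.0017,-0.03,0,0,0,0],[0,0.0017,-0.03,0,0,0,0],[0,0.0017,-0.03,0,0,0,-1.6],[0,0,0,0.02,0,0,0],[0,0,0,0.02,0,0,0],[0,0,0,0,0,0,0],[0,0,0,0,0,0,0]]
  ]
}}

```text
clock: 22.82
position: [486.6, 379.9, 155.2]
ee_rot: [0.997, 0.081, -0.002, 0.002]
contact_force: [-0.5, 0.3, -0.3]
gripper_width: 85.5
grasp_force: 0.0
```

Run:
```python
from h import *
d=snap("wrist","w11"); w10=ld("w10")
c=tuple(int(v) for v in proj(d,[486.9,383.8,4])[0]); print(c)
h=mask(d,c,(12,90,30),(32,255,255),90); r=rect(d,h,4); print("gold",r)
print("gtray",boxfit([(w10,mask(w10,(137,110),*BL,130))],TR,0,(586,106,-3)),"btray",boxfit([(w10,mask(w10,(560,220),*BL,110))],TR,0,(504,-398,5)))
go(*r[0],6,r[3]+90)
```

```text
(312, 187)
gold (array([487.25119019, 384.82403564]), 83.7120132446289, 41.393577575683594, 9.838927268981934)
gtray (array([584.8, 107.3,  -3.1]), 0.74) btray (array([ 504.5, -397.5,    5.1]), 0.63)
t 22.87 pos [487.5 380.5 157. ] w 85.3 Fg 0.0 F [-0.3 -0.2  0.3] j6 0.81
shift mm [  0.7  -4.6 151. ]
turn deg [ 0.12  0.08 -0.53] shift after turn [  0.5  -4.3 151. ]
```

View pics/w11.png

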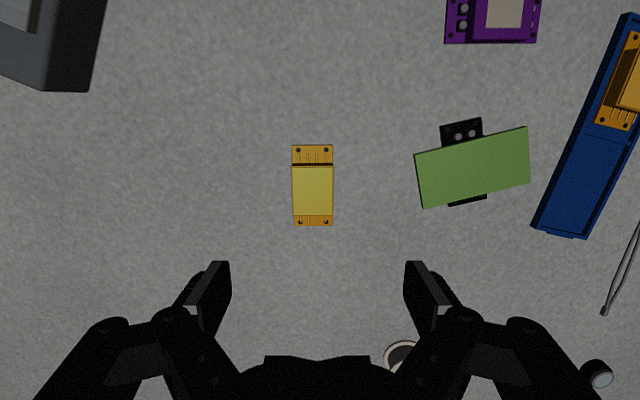

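The gold module at (312,187) is undisturbed. Grip it.

>>> {"op": "servo_tool", "data": {
  "commands": [
    [[0,0.0005,-0.004,0.03,0,0,-0.5],[0,0,0,0.03,0,0,0],[0,0,0,0.03,0,0,0],[0,0,0,0.03,0,0,0],[0,0,0,0.02,0,0,0],[0,0,0,0.007,0,0,0],[0,0,0,0,0,0,0],[0,0,0,0,0,0,0]]
  ]
}}

```text
clock: 23.53
position: [488.5, 385.8, 12.3]
ee_rot: [0.996, 0.086, 0.001, -0.001]
contact_force: [0.0, -0.1, 0.7]
gripper_width: 85.6
grasp_force: 0.0
```

>>> {"op": "servo_tool", "data": {
  "commands": [
    [[0,0,0,0.003,0,0,0],[0,0,0,0,0,0,0],[0,0,0,0,0,0,0]]
  ]
}}

```text
clock: 23.78
position: [487.9, 385.7, 9.2]
ee_rot: [0.996, 0.085, 0.001, -0.001]
contact_force: [-1.1, 0.6, 0.3]
gripper_width: 85.5
grasp_force: 0.0
```

>>> {"op": "servo_tool", "data": {
  "commands": [
    [[255,0,0,0,0,0,0],[255,0,0,0,0,0,0],[255,0,0,0,0,0,0],[255,0,0,0,0,0,0],[255,0,0,0,0,0,0],[255,0,0,0,0,0,0],[255,0,0,0,0,0,0],[255,0,0,0,0,0,0]]
  ]
}}

```text
clock: 24.45
position: [487.7, 385.5, 8.4]
ee_rot: [0.996, 0.086, 0.0, -0.0]
contact_force: [-0.8, -0.2, 5.6]
gripper_width: 38.1
grasp_force: 60.9
```

>>> {"op": "servo_tool", "data": {
  "commands": [
    [[255,0,0,-0.01,0,0,0],[255,0,0,-0.02,0,0,0],[255,0,0,-0.03,0,0,0],[255,0,0,-0.03,0,0,0],[255,0,0,-0.03,0,0,0],[255,0,0,-0.03,0,0,0],[255,0,0,0,0,0,0]]
  ]
}}

```text
clock: 25.03
position: [490.0, 387.4, 165.1]
ee_rot: [0.996, 0.086, 0.005, -0.004]
contact_force: [0.0, 0.1, 0.2]
gripper_width: 38.4
grasp_force: 60.5
```

Run:
```python
from h import *
go(532.9,110.1,50,86.9)
```

```text
t 25.03 pos [490.  387.4 165.1] w 38.4 Fg 60.5 F [0.  0.1 0.2] j6 0.81
shift mm [ -6.4 281.3 113.1]
turn deg [-0.46 -0.54 12.96] shift after turn [ 57.8 274.6 115.1]
```

>>> {"op": "servo_tool", "data": {
  "commands": [
    [[255,-0.0005,0.031,0,0,0,0],[255,-0.0005,0.031,0,0,0,0],[255,-0.0005,0.031,0,0,0,0],[255,-0.0005,0.031,0,0,0,0],[255,-0.0005,0.031,0,0,0,0],[255,-0.0005,0.031,0,0,0,0],[255,-0.0005,0.031,0,0,0,0],[255,-0.0005,0.031,0,0,0,0],[255,-0.0005,0.03,0,0,0,6.5],[255,0,0,0,0,0,6.4]]
  ]
}}

```text
clock: 25.87
position: [529.4, 106.0, 157.3]
ee_rot: [0.999, -0.032, -0.001, 0.001]
contact_force: [0.7, 1.0, -1.8]
gripper_width: 38.2
grasp_force: 60.6
```

>>> {"op": "servo_tool", "data": {
  "commands": [
    [[255,0,0,0,0,0,0],[255,0,0,0,0,0,0],[255,0,0,0,0,0,0]]
  ]
}}

```text
clock: 26.12
position: [530.1, 110.9, 157.6]
ee_rot: [1.0, -0.026, -0.0, -0.0]
contact_force: [0.2, 0.5, -1.0]
gripper_width: 38.1
grasp_force: 60.6
```

Run:
```python
from h import *
d=snap("wrist","w12"); go(532.9,110.1,13,86.9)
```

```text
t 26.17 pos [530.1 111.1 157.7] w 38.2 Fg 60.6 F [-0.2  0.7 -1.6] j6 1.01
shift mm [  2.9   0.9 144.7]
turn deg [-0.    0.02  0.17] shift after turn [  2.8   0.8 144.7]
```

View pics/w12.png

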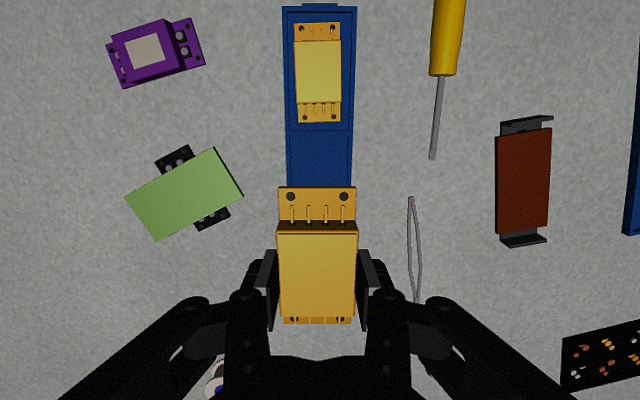

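The held gold module at (317,260) is in line with the tray at (318,100), ready for the empty near bay. Lowering.

>>> {"op": "servo_tool", "data": {
  "commands": [
    [[255,0.0028,0.0008,0.03,0,0,0],[255,0,0,0.03,0,0,0],[255,0,0,0.03,0,0,0],[255,0,0,0.03,0,0,0],[255,0,0,0.013,0,0,0],[255,0,0,0.006,0,0,0],[255,0,0,0.003,0,0,0],[255,0,0,0,0,0,0],[255,0,0,0,0,0,0],[255,0,0,0,0,0,0]]
  ]
}}

```text
clock: 27.0
position: [534.0, 110.1, 17.2]
ee_rot: [1.0, -0.027, 0.001, -0.001]
contact_force: [0.2, -0.4, -0.9]
gripper_width: 38.4
grasp_force: 60.6
```

>>> {"op": "servo_tool", "data": {
  "commands": [
    [[255,0,0,0,0,0,0],[255,0,0,0,0,0,0]]
  ]
}}

```text
clock: 27.17
position: [533.5, 109.7, 16.7]
ee_rot: [1.0, -0.027, 0.001, -0.0]
contact_force: [0.1, 0.5, -1.2]
gripper_width: 38.1
grasp_force: 60.6
```

Contact is expected at about 12.4.

>>> {"op": "servo_tool", "data": {
  "commands": [
    [[255,0,0,0.0015,0,0,0],[255,0,0,0.0015,0,0,0],[255,0,0,0.001,0,0,0],[255,0,0,0,0,0,0],[255,0,0,0,0,0,0],[255,0,0,0,0,0,0]]
  ]
}}

```text
clock: 27.67
position: [533.1, 109.4, 12.3]
ee_rot: [1.0, -0.027, 0.0, 0.0]
contact_force: [-1.3, 0.1, 6.1]
gripper_width: 38.0
grasp_force: 61.4
```

>>> {"op": "servo_tool", "data": {
  "commands": [
    [[0,0,0,0,0,0,0],[0,0,0,0,0,0,0],[0,0,0,0,0,0,0],[0,0,0,0,0,0,0],[0,0,0,-0.01,0,0,0],[0,0,0,-0.03,0,0,0],[0,0,0,-0.04,0,0,0],[0,0,0,-0.04,0,0,0],[0,0,0,-0.03,0,0,0],[0,0,0,0,0,0,0]]
  ]
}}

```text
clock: 28.5
position: [537.2, 110.9, 170.1]
ee_rot: [1.0, -0.026, 0.007, -0.003]
contact_force: [0.5, 0.2, -0.1]
gripper_width: 85.5
grasp_force: 0.0
```

>>> {"op": "servo_tool", "data": {
  "commands": [
    [[0,0,0,0,0,0,0],[0,0,0,0,0,0,0]]
  ]
}}

```text
clock: 28.67
position: [532.4, 109.3, 161.8]
ee_rot: [1.0, -0.027, -0.0, -0.0]
contact_force: [0.4, 0.5, -0.5]
gripper_width: 85.3
grasp_force: 0.0
```

Run:
```python
from h import *
d=snap("wrist","w13"); c=tuple(int(v) for v in proj(d,[533,110,8])[0]); print(c)
print("gold",rect(d,mask(d,c,(12,90,30),(32,255,255),50),8))
c=tuple(int(v) for v in proj(d,[534,240,26])[0]); r=rect(d,mask(d,c,(35,60,40),(65,255,255),100),26); print("green",r)
go(*r[0],100,r[3]+90)
```

```text
(316, 187)
gold (array([532.29534912, 109.95376587]), 83.16478729248047, 41.79846954345703, -3.0931854248046875)
green (array([534.60290527, 239.33370972]), 105.42982482910156, 54.07896041870117, -65.77278900146484)
t 28.72 pos [532.1 109.1 160.9] w 85.3 Fg 0.0 F [0.2 0.4 0.2] j6 1.02
shift mm [  -4.5 -130.2   60.8]
turn deg [ 0.1   0.08 62.66] shift after turn [-117.7  -55.7   60.9]
```

>>> {"op": "servo_tool", "data": {
  "commands": [
    [[0,-0.001,-0.0326,0,0,0,0],[0,-0.001,-0.0326,0,0,0,0],[0,-0.001,-0.0326,0,0,0,0],[0,-0.001,-0.0326,0,0,0,0],[0,0,0,0,0,0,6.96],[0,0,0,0,0,0,6.96],[0,0,0,0,0,0,6.96],[0,0,0,0,0,0,6.96],[0,0,0,0,0,0,6.96],[0,0,0,0,0,0,6.96]]
  ]
}}

```text
clock: 29.55
position: [535.3, 239.4, 159.7]
ee_rot: [0.923, -0.384, -0.001, 0.002]
contact_force: [0.8, 0.1, 0.3]
gripper_width: 85.2
grasp_force: 0.0
```

>>> {"op": "servo_tool", "data": {
  "commands": [
    [[0,0,0,0,0,0,6.96],[0,0,0,0,0,0,6.96],[0,0,0,0,0,0,6.96],[0,0,0,0,0,0,0],[0,0,0,0,0,0,0],[0,0,0,0,0,0,0]]
  ]
}}

```text
clock: 30.05
position: [535.8, 239.6, 160.8]
ee_rot: [0.841, -0.542, -0.0, 0.001]
contact_force: [-0.0, -0.8, -0.4]
gripper_width: 85.2
grasp_force: 0.0
```

Run:
```python
from h import *
d=snap("wrist","w14")
c=tuple(int(v) for v in proj(d,[534,240,26])[0]); r=rect(d,mask(d,c,(35,60,40),(65,255,255),100),26); print("green",r)
go(*r[0],14,r[3]+90)
```

```text
green (array([533.99816895, 240.2394104 ]), 103.67375946044922, 54.464847564697266, -65.66293716430664)
t 30.1 pos [535.9 239.7 161.1] w 85.5 Fg 0.0 F [0.7 0.3 0.1] j6 -0.27
shift mm [ -1.3   1.3 147.1]
turn deg [ 0.08 -0.02  0.04] shift after turn [ -1.3   1.5 147.1]
```

>>> {"op": "servo_tool", "data": {
  "commands": [
    [[0,-0.0013,0.0013,0.03,0,0,0],[0,0,0,0.03,0,0,0],[0,0,0,0.03,0,0,0],[0,0,0,0.03,0,0,0],[0,0,0,0.018,0,0,0],[0,0,0,0.008,0,0,0],[0,0,0,0,0,0,0],[0,0,0,0,0,0,0],[0,0,0,0,0,0,0]]
  ]
}}

```text
clock: 30.85
position: [535.5, 241.3, 17.3]
ee_rot: [0.84, -0.542, 0.001, -0.001]
contact_force: [0.7, -0.6, 0.3]
gripper_width: 85.3
grasp_force: 0.0
```

>>> {"op": "servo_tool", "data": {
  "commands": [
    [[255,0,0,0,0,0,0],[255,0,0,0,0,0,0],[255,0,0,0,0,0,0],[255,0,0,0,0,0,0],[255,0,0,0,0,0,0],[255,0,0,0,0,0,0],[255,0,0,0,0,0,0]]
  ]
}}

```text
clock: 31.43
position: [535.3, 241.2, 17.5]
ee_rot: [0.84, -0.542, 0.001, -0.001]
contact_force: [-1.4, -0.2, 6.4]
gripper_width: 51.5
grasp_force: 62.8
```

>>> {"op": "servo_tool", "data": {
  "commands": [
    [[255,0,0,-0.005,0,0,0],[255,0,0,-0.01,0,0,0],[255,0,0,-0.02,0,0,0],[255,0,0,-0.03,0,0,0],[255,0,0,-0.03,0,0,0],[255,0,0,-0.03,0,0,0],[255,0,0,-0.03,0,0,0],[255,0,0,-0.03,0,0,0],[255,0,0,0,0,0,0],[255,0,0,0,0,0,0]]
  ]
}}

```text
clock: 32.27
position: [535.0, 241.1, 203.7]
ee_rot: [0.84, -0.543, 0.001, -0.003]
contact_force: [0.1, -0.2, -0.9]
gripper_width: 51.7
grasp_force: 62.7
```

Run:
```python
from h import *
go(525.8,-97.7,50,97.7)
```

```text
t 32.27 pos [535.  241.1 203.7] w 51.7 Fg 62.7 F [ 0.1 -0.2 -0.9] j6 -0.28
shift mm [305.3 148.4 152.5]
turn deg [ -0.32  -0.11 -73.44] shift after turn [-54.5 334.5 153.7]
```

>>> {"op": "servo_tool", "data": {
  "commands": [
    [[255,0.0278,0.0135,0,0,0,0],[255,0.0278,0.0135,0,0,0,0],[255,0.0278,0.0135,0,0,0,0],[255,0.0278,0.0135,0,0,0,0],[255,0.0278,0.0135,0,0,0,0],[255,0.0278,0.0135,0,0,0,0],[255,0.0278,0.0135,0,0,0,0],[255,0.0278,0.0135,0,0,0,0],[255,0.0278,0.0135,0,0,0,0],[255,0.0278,0.0135,0,0,0,0]]
  ]
}}

```text
clock: 33.1
position: [524.2, -69.9, 199.6]
ee_rot: [0.84, -0.543, -0.001, 0.001]
contact_force: [0.8, -0.8, -0.6]
gripper_width: 51.7
grasp_force: 62.7
```

>>> {"op": "servo_tool", "data": {
  "commands": [
    [[255,0.0278,0.0135,0,0,0,-6.67],[255,0,0,0,0,0,-6.67],[255,0,0,0,0,0,-6.67],[255,0,0,0,0,0,-6.67],[255,0,0,0,0,0,-6.67],[255,0,0,0,0,0,-6.67],[255,0,0,0,0,0,-6.67],[255,0,0,0,0,0,-6.67],[255,0,0,0,0,0,-6.67],[255,0,0,0,0,0,-6.67]]
  ]
}}

```text
clock: 33.93
position: [523.5, -99.3, 199.4]
ee_rot: [1.0, 0.011, -0.002, -0.0]
contact_force: [-0.2, -0.3, -0.3]
gripper_width: 51.6
grasp_force: 62.7
```

>>> {"op": "servo_tool", "data": {
  "commands": [
    [[255,0,0,0,0,0,-6.67],[255,0,0,0,0,0,0],[255,0,0,0,0,0,0],[255,0,0,0,0,0,0]]
  ]
}}

```text
clock: 34.27
position: [524.2, -99.3, 200.2]
ee_rot: [0.998, 0.065, -0.001, -0.0]
contact_force: [-0.9, -0.2, -0.6]
gripper_width: 51.5
grasp_force: 62.7
```

Run:
```python
from h import *
from bench import arm
z=arm.read_state()["position"][2]+8.5
d=snap("wrist","w15"); r=rect(d,mask(d,(317,280),(35,60,20),(65,255,255),130),z); print("plate in hand",r)
go(525.8,-97.7,10,97.7)
```

```text
plate in hand (array([525.98461914, -98.77253723]), 104.55899047851562, 53.806514739990234, 7.551722526550293)
t 34.32 pos [524.3 -99.3 200.4] w 51.3 Fg 62.7 F [-0.4  0.1 -1. ] j6 1.59
shift mm [  1.9  -1.3 190.4]
turn deg [-0.01  0.06 -0.18] shift after turn [  1.7  -1.4 190.4]
```

>>> {"op": "servo_tool", "data": {
  "commands": [
    [[255,0,-0.001,0.03,0,0,0],[255,0,0,0.03,0,0,0],[255,0,0,0.03,0,0,0],[255,0,0,0.03,0,0,0],[255,0,0,0.03,0,0,0],[255,0,0,0.02,0,0,0],[255,0,0,0.012,0,0,0],[255,0,0,0.004,0,0,0],[255,0,0,0,0,0,0],[255,0,0,0,0,0,0]]
  ]
}}

```text
clock: 35.15
position: [525.2, -98.3, 15.3]
ee_rot: [0.998, 0.066, 0.0, 0.0]
contact_force: [0.4, -0.7, -0.4]
gripper_width: 52.1
grasp_force: 62.7
```

>>> {"op": "servo_tool", "data": {
  "commands": [
    [[255,0,0,0,0,0,0],[255,0,0,0,0,0,0]]
  ]
}}

```text
clock: 35.32
position: [525.4, -98.2, 16.0]
ee_rot: [0.998, 0.067, 0.001, -0.0]
contact_force: [-0.8, -0.7, -0.9]
gripper_width: 51.8
grasp_force: 62.7
```

Contact is expected at about 7.5.

>>> {"op": "servo_tool", "data": {
  "commands": [
    [[255,0,0,0.002,0,0,0],[255,0,0,0.002,0,0,0],[255,0,0,0.002,0,0,0],[255,0,0,0.001,0,0,0],[255,0,0,0,0,0,0],[255,0,0,0,0,0,0]]
  ]
}}

```text
clock: 35.82
position: [524.5, -98.3, 7.7]
ee_rot: [0.998, 0.067, -0.0, 0.0]
contact_force: [-0.1, 0.4, -0.9]
gripper_width: 51.5
grasp_force: 62.7
```

>>> {"op": "servo_tool", "data": {
  "commands": [
    [[255,0,0,0.001,0,0,0],[255,0,0,0,0,0,0],[255,0,0,0,0,0,0]]
  ]
}}

```text
clock: 36.07
position: [524.6, -98.3, 7.5]
ee_rot: [0.998, 0.067, 0.0, 0.0]
contact_force: [-1.8, 0.3, 5.5]
gripper_width: 51.5
grasp_force: 63.3
```

Contact. Release, then go to black.

>>> {"op": "servo_tool", "data": {
  "commands": [
    [[0,0,0,0,0,0,0],[0,0,0,0,0,0,0],[0,0,0,0,0,0,0],[0,0,0,0,0,0,0],[0,0,0,-0.01,0,0,0],[0,0,0,-0.03,0,0,0],[0,0,0,-0.04,0,0,0],[0,0,0,-0.04,0,0,0],[0,0,0,-0.03,0,0,0],[0,0,0,0,0,0,0]]
  ]
}}

```text
clock: 36.9
position: [528.9, -98.5, 165.0]
ee_rot: [0.998, 0.067, 0.008, 0.001]
contact_force: [-0.7, 0.6, 0.0]
gripper_width: 85.5
grasp_force: 0.0
```

>>> {"op": "servo_tool", "data": {
  "commands": [
    [[0,0,0,0,0,0,0],[0,0,0,0,0,0,0],[0,0,0,0,0,0,0]]
  ]
}}

```text
clock: 37.15
position: [523.5, -98.3, 155.6]
ee_rot: [0.998, 0.066, -0.001, -0.0]
contact_force: [-0.7, 0.3, -0.3]
gripper_width: 85.6
grasp_force: 0.0
```

Run:
```python
from h import *
d=snap("wrist","w16"); c=tuple(int(v) for v in proj(d,[526,-98,16])[0])
print("green",rect(d,mask(d,c,(35,60,40),(65,255,255),100),16))
go(535,239.1,150,113.4)
```

```text
green (array([525.6932373 , -97.74909973]), 103.5762710571289, 53.767356872558594, 7.572262287139893)
t 37.2 pos [523.5 -98.3 155.4] w 85.7 Fg 0.0 F [ 0.3  0.5 -0.4] j6 1.59
shift mm [  56.1 -332.9    5.3]
turn deg [ -0.04   0.18 -15.78] shift after turn [ 144.5 -305.1    5.4]
```

>>> {"op": "servo_tool", "data": {
  "commands": [
    [[0,0.0051,-0.0302,0,0,0,0],[0,0.0051,-0.0302,0,0,0,0],[0,0.0051,-0.0302,0,0,0,0],[0,0.0051,-0.0302,0,0,0,0],[0,0.0051,-0.0302,0,0,0,0],[0,0.0051,-0.0302,0,0,0,0],[0,0.0051,-0.0302,0,0,0,0],[0,0.0051,-0.0302,0,0,0,0],[0,0.0051,-0.0302,0,0,0,0],[0,0.0051,-0.0302,0,0,0,0]]
  ]
}}

```text
clock: 38.03
position: [534.2, 209.0, 155.3]
ee_rot: [0.998, 0.067, -0.001, 0.001]
contact_force: [0.9, -0.8, -0.3]
gripper_width: 85.5
grasp_force: 0.0
```

>>> {"op": "servo_tool", "data": {
  "commands": [
    [[0,0.0051,-0.0302,0,0,0,-5.3],[0,0,0,0,0,0,-5.3],[0,0,0,0,0,0,-5.2],[0,0,0,0,0,0,0],[0,0,0,0,0,0,0],[0,0,0,0,0,0,0]]
  ]
}}

```text
clock: 38.53
position: [535.8, 237.9, 156.0]
ee_rot: [0.979, 0.202, -0.001, 0.0]
contact_force: [0.3, -0.3, 0.2]
gripper_width: 85.3
grasp_force: 0.0
```

Run:
```python
from h import *
d=snap("wrist","w17"); c=tuple(int(v) for v in proj(d,[535,239,4])[0]); print(c)
hs=cv2.cvtColor(d["frame"],cv2.COLOR_BGR2HSV); print(hs[c[1],c[0]])
h=mask(d,c,(0,0,0),(179,255,55),75); r=rect(d,h,4); print("black",r, h.min(0),h.max(0))
go(*r[0],7,r[3]+90)
```

```text
(315, 188)
[ 22  29 157]
black (array([535.42462158, 238.32823181]), 84.32456970214844, 41.06346893310547, 22.096763610839844) [296 147] [336 227]
t 38.58 pos [535.9 237.9 156.3] w 85.1 Fg 0.0 F [ 0.  -0.9 -0.1] j6 1.28
shift mm [-1.000e-01 -6.000e-01  1.493e+02]
turn deg [0.02 0.06 1.22] shift after turn [ -0.3  -0.6 149.3]
```

View pics/w17.png

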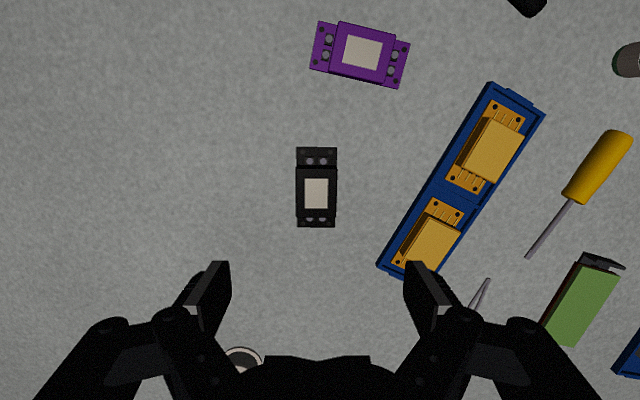

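The black module at (316,187) is centred between the fingers. Gold sits flat in its bay at (433,235), and the green plate lies in the rack at (585,300).

>>> {"op": "servo_tool", "data": {
  "commands": [
    [[0,0,-0.0006,0.03,0,0,0.7],[0,0,0,0.03,0,0,0],[0,0,0,0.03,0,0,0],[0,0,0,0.03,0,0,0],[0,0,0,0.02,0,0,0],[0,0,0,0.01,0,0,0],[0,0,0,0,0,0,0],[0,0,0,0,0,0,0],[0,0,0,0,0,0,0]]
  ]
}}

```text
clock: 39.33
position: [536.9, 239.6, 8.4]
ee_rot: [0.98, 0.197, 0.001, -0.001]
contact_force: [-0.1, 0.7, 0.9]
gripper_width: 85.4
grasp_force: 0.0
```

>>> {"op": "servo_tool", "data": {
  "commands": [
    [[255,0,0,0,0,0,0],[255,0,0,0,0,0,0],[255,0,0,0,0,0,0],[255,0,0,0,0,0,0],[255,0,0,0,0,0,0],[255,0,0,0,0,0,0],[255,0,0,0,0,0,0],[255,0,0,0,0,0,0]]
  ]
}}

```text
clock: 40.0
position: [536.4, 239.5, 7.9]
ee_rot: [0.98, 0.197, 0.001, -0.0]
contact_force: [-0.9, -0.0, 5.4]
gripper_width: 38.5
grasp_force: 61.5
```

>>> {"op": "servo_tool", "data": {
  "commands": [
    [[255,0,0,-0.01,0,0,0],[255,0,0,-0.02,0,0,0],[255,0,0,-0.03,0,0,0],[255,0,0,-0.03,0,0,0],[255,0,0,-0.03,0,0,0],[255,0,0,-0.03,0,0,0],[255,0,0,0,0,0,0],[255,0,0,0,0,0,0],[255,0,0,0,0,0,0]]
  ]
}}

```text
clock: 40.75
position: [534.8, 238.5, 156.1]
ee_rot: [0.98, 0.197, -0.001, 0.0]
contact_force: [-0.8, 0.6, -2.2]
gripper_width: 38.4
grasp_force: 60.7
```

Run:
```python
from h import *
go(452.8,-402.8,50,95.1)
```

```text
t 40.75 pos [534.8 238.5 156.1] w 38.4 Fg 60.7 F [-0.8  0.6 -2.2] j6 1.27
shift mm [-322.9  560.   106.5]
turn deg [-0.    0.11 17.6 ] shift after turn [-138.7  631.5  106.1]
```

>>> {"op": "servo_tool", "data": {
  "commands": [
    [[255,0,0,0,0,0,5.87],[255,0,0,0,0,0,5.87],[255,0,0,0,0,0,5.87],[255,-0.007,0.0316,0,0,0,0],[255,-0.007,0.0316,0,0,0,0],[255,-0.007,0.0316,0,0,0,0],[255,-0.007,0.0316,0,0,0,0],[255,-0.007,0.0316,0,0,0,0],[255,-0.007,0.0316,0,0,0,0],[255,-0.007,0.0316,0,0,0,0]]
  ]
}}

```text
clock: 41.58
position: [504.9, 12.5, 154.9]
ee_rot: [0.999, 0.045, -0.002, 0.0]
contact_force: [1.8, 0.4, -1.4]
gripper_width: 38.5
grasp_force: 60.7
```

>>> {"op": "servo_tool", "data": {
  "commands": [
    [[255,-0.007,0.0316,0,0,0,0],[255,-0.007,0.0316,0,0,0,0],[255,-0.007,0.0316,0,0,0,0],[255,-0.007,0.0316,0,0,0,0],[255,-0.007,0.0316,0,0,0,0],[255,-0.007,0.0316,0,0,0,0],[255,-0.007,0.0316,0,0,0,0],[255,-0.007,0.0316,0,0,0,0],[255,-0.007,0.0316,0,0,0,0],[255,-0.007,0.0316,0,0,0,0]]
  ]
}}

```text
clock: 42.42
position: [463.5, -307.7, 154.7]
ee_rot: [0.999, 0.045, -0.002, -0.001]
contact_force: [0.7, 0.6, -1.1]
gripper_width: 38.3
grasp_force: 60.7
```

>>> {"op": "servo_tool", "data": {
  "commands": [
    [[255,-0.007,0.0316,0,0,0,0],[255,-0.007,0.0316,0,0,0,0],[255,-0.006,0.031,0,0,0,0],[255,0,0,0,0,0,0],[255,0,0,0,0,0,0],[255,0,0,0,0,0,0],[255,0,0,0,0,0,0]]
  ]
}}

```text
clock: 43.0
position: [453.3, -401.2, 155.8]
ee_rot: [0.999, 0.045, -0.001, -0.001]
contact_force: [0.8, -0.4, -0.6]
gripper_width: 38.2
grasp_force: 60.8
```

Run:
```python
from h import *
d=snap("wrist","w18")
# outline of the far half of the tray from its fixed end, black stays apart: fit on all visible blue
h=mask(d,(317,110),*BL,130); print(h.min(0),h.max(0)); print("btray",boxfit([(d,h)],TR,0,(504.6,-398,5)))
go(452.8,-402.8,13,95.1)
```

```text
[282   8] [356 186]
btray (array([ 506.5, -397.4,    5.1]), 0.47)
t 43.05 pos [ 453.6 -401.1  156.2] w 38.4 Fg 60.8 F [-0.6  0.5 -0.7] j6 2.12
shift mm [ -0.8   1.8 143.2]
turn deg [-0.06  0.07  0.1 ] shift after turn [ -1.    1.6 143.2]
```

View pics/w18.png

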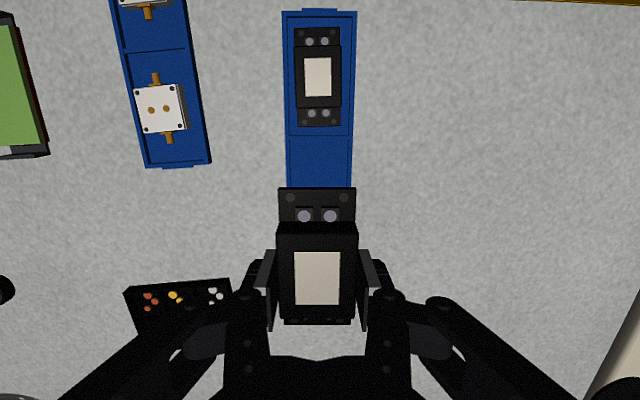

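The held black module at (317,260) is in line with its tray at (318,100). Lowering.

>>> {"op": "servo_tool", "data": {
  "commands": [
    [[255,0,0.001,0.03,0,0,0],[255,0,0,0.03,0,0,0],[255,0,0,0.03,0,0,0],[255,0,0,0.03,0,0,0],[255,0,0,0.013,0,0,0],[255,0,0,0.006,0,0,0],[255,0,0,0.001,0,0,0],[255,0,0,0,0,0,0],[255,0,0,0,0,0,0],[255,0,0,0,0,0,0]]
  ]
}}

```text
clock: 43.88
position: [454.9, -403.7, 18.5]
ee_rot: [0.999, 0.045, 0.001, 0.001]
contact_force: [-0.2, -0.3, -1.7]
gripper_width: 38.2
grasp_force: 60.8
```

>>> {"op": "servo_tool", "data": {
  "commands": [
    [[255,0,0,0,0,0,0],[255,0,0,0,0,0,0]]
  ]
}}

```text
clock: 44.05
position: [454.2, -403.6, 17.8]
ee_rot: [0.999, 0.045, 0.001, 0.0]
contact_force: [0.1, 0.2, -1.1]
gripper_width: 38.5
grasp_force: 60.8
```

>>> {"op": "servo_tool", "data": {
  "commands": [
    [[255,0,0,0.0015,0,0,0],[255,0,0,0.0015,0,0,0],[255,0,0,0.0015,0,0,0],[255,0,0,0,0,0,0],[255,0,0,0,0,0,0],[255,0,0,0,0,0,0]]
  ]
}}

```text
clock: 44.55
position: [453.7, -403.3, 12.2]
ee_rot: [0.999, 0.045, -0.0, -0.0]
contact_force: [0.7, 0.1, -0.7]
gripper_width: 38.2
grasp_force: 60.8
```

Run:
```python
from h import *
go(453.3,-402.4,12,95.1)
```

```text
t 44.55 pos [ 453.7 -403.3   12.2] w 38.2 Fg 60.8 F [ 0.7  0.1 -0.7] j6 2.12
shift mm [-0.3 -0.9  0.2]
turn deg [-0.01  0.02  0.02] shift after turn [-0.3 -0.9  0.2]
```

>>> {"op": "servo_tool", "data": {
  "commands": [
    [[255,0,0,0.0007,0,0,0],[255,0,0,0,0,0,0],[255,0,0,0,0,0,0]]
  ]
}}

```text
clock: 44.8
position: [453.8, -403.3, 11.9]
ee_rot: [0.999, 0.045, 0.0, 0.0]
contact_force: [-0.3, 0.6, 2.2]
gripper_width: 38.4
grasp_force: 61.2
```

Contact. Release, retreat and check everything.

>>> {"op": "servo_tool", "data": {
  "commands": [
    [[0,0,0,0,0,0,0],[0,0,0,0,0,0,0],[0,0,0,0,0,0,0],[0,0,0,0,0,0,0],[0,0,0,-0.01,0,0,0],[0,0,0,-0.03,0,0,0],[0,0,0,-0.04,0,0,0],[0,0,0,-0.04,0,0,0],[0,0,0,-0.04,0,0,0],[0,0,0,-0.04,0,0,0]]
  ]
}}

```text
clock: 45.63
position: [453.4, -403.1, 214.6]
ee_rot: [0.999, 0.045, 0.0, 0.0]
contact_force: [0.3, -0.2, 0.1]
gripper_width: 84.8
grasp_force: 0.0
```

>>> {"op": "servo_tool", "data": {
  "commands": [
    [[0,0,0,0,0,0,0],[0,0,0,0,0,0,0],[0,0,0,0,0,0,0]]
  ]
}}

```text
clock: 45.88
position: [453.5, -402.9, 212.0]
ee_rot: [0.999, 0.045, 0.0, -0.0]
contact_force: [-0.3, 1.3, -0.8]
gripper_width: 85.1
grasp_force: 0.0
```

Run:
```python
from h import *
d=snap("wrist","w19"); s=snap("scene","s1")
def at(n,p,lo,hi,R,z):
    c=tuple(int(v) for v in proj(d,p)[0])
    try: r=rect(d,mask(d,c,lo,hi,R),z); print(n,c,np.round(r[0],1),np.round(r[1:],1))
    except Exception as e: print(n,c,e)
at("black",[453,-403,4],(0,0,0),(179,130,45),45,8)
at("silver",[621,-238,20],(0,0,140),(179,60,255),28,20)
h=mask(d,tuple(int(v) for v in proj(d,[504.6,-398,5])[0]),*BL,140); print("btray",boxfit([(d,h)],TR,0,(504.6,-398,5)))
at("green",[526,-98,16],(35,60,40),(65,255,255),100,16)
go(450,-400,200)
```

```text
black (317, 176) [ 453.2 -402.9] [81.8 40.7  5.1]
silver (165, 0) [ 611.5 -240.9] [ 39.4  18.8 -86.4]
btray (array([ 505. , -397.5,    4.8]), 0.69)
green (45, 90) [525.6 -99.5] [104.6  57.5   7.9]
t 45.98 pos [ 453.  -402.8  210.2] w 85.4 Fg 0.0 F [ 0.2 -0.6 -0.7] j6 2.12
shift mm [-2.7 -3.  10.3]
turn deg [-0.11  0.13  0.  ] shift after turn [-2.7 -3.  10.2]
```

```bash
python3 -c "
from bench import ticket
print(ticket.job_done())"
```

```text
the job is handed in; nothing more can be done
None
```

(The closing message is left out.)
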